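# Hold a waffle over the bowl with spring tongs

### The arm

A 7-joint arm with a two-finger parallel gripper is mounted at the origin on the work surface; the furniture and walls round the work are solid. World frame = base frame: x ahead of the robot, y to its left, z up, the work surface at z = 0. Lengths are in m, angles in rad, forces in N, time in s.
With the tool pointing down it reaches from about 0.4 to 0.875 m from the base axis. Payload 19.3 kg.
Tool frame: the origin (TCP) lies on the centre line of the jaws, within the pads' length; the fingertips stand 8 mm ahead of it and the grasp point (between the pads) lies 11 mm behind it; z points along the fingers, y is the line along which they close (so a half turn about z gives the same grasp; the last joint's range is limited). The gripper opens to 85 mm and grips with 20 to 120 N. Pads are 22 mm wide; open, the fingers measure 114 mm over their backs; the gripper's body (76 mm by 85 mm) begins 54 mm behind the grasp point. The pads swing forward as they close: fully open they stand 13 mm farther back than shut.
Start: joints at [-1.336, 0.521, -0.036, 1.599, 0.021, 1.021, -0.113], TCP at [0.188, 0.596, 0.239] pointing down, gripper open.
Joint ranges: [-2.91, 2.91], [-0.3, 2.13], [-1.5, 1.42], [0.17, 2.43], [-1.26, 4.41], [0.16, 1.93], [-2.52, 2.52]. Speed limits (rad/s): [1.89, 1.89, 2.39, 2.39, 3.01, 3.01, 3.01].

### API

Orientations are given as [roll, pitch, yaw] about the fixed x, y, z axes, in that order (R = Rz(yaw) Ry(pitch) Rx(roll)).
In Python, from workcell import status, grab_frame, camera_params, bot, search_frame, silhouettes gives the robot as it stands.
- The arm moves only by the shell command python3 -m creep 'ROWS' [FORCE]. ROWS is JSON, a list of rows, each a list of 5 numbers: the shift along the tool's x, y, z in units of 60 mm (1.0 is 60 mm), then the turn about the tool's z in units of 8 degrees (1.0 is 8 degrees), then the opening, from 0 (shut) to 1 (fully open). In form: [[x, y, z, twist, hand], ...]. A call has 1 to 5 rows; each row is the pose to reach, as a shift and turn from the pose commanded when the call began, along the tool's axes at that moment; what a row does not reach only later rows make up. A row lasts 1/8 s, in which the tool goes at most 62.5 mm and 10.7 degrees, less where a joint would pass 70% of its speed; a pose out of reach is approached as far as the arm can. A call with a gripper value outside its range is refused whole. The fingers move at their own pace and stop on an object; FORCE is the grip in N (left out, the last holds). Time passes only in rows, so rows that repeat a pose let the fingers close. It gives the time, the measured TCP pose, the force, the opening and the grip force at its end, in the units of the state.
- status.observe(): the state, without advancing time (a new reading comes with each control period).
- grab_frame(name): name is "scene" or "top" or "wrist"; returns the picture (384x512x3 uint8, blue, green, red); there is no depth.
- camera_params(name): a dict with "K" (3x3 intrinsics, pixels), "rvec" (rotation vector, rad) and "tvec" (3), from world to camera coordinates, as OpenCV has them; the wrist camera has in their place "tool_from_camera" (4x4, takes a point from camera to tool coordinates, whose origin is the TCP and whose axes are the flange's). Camera axes: x right, y down, z forward; pixel columns grow to the right and rows downward; lengths in m; the calibration is good to about 2 mm. A picture is of the moment at which its call begins: read the wrist's pose just before it. camera_params takes no time and is no camera call.
- bot.job_done(): hands the job in; it is judged then, once.
Trained networks look in the newest picture that a camera, given by its name, has taken for a name from the list of things; names that differ only in an ending like _2 or _b are one class to them, and where a whole thing is asked for, a point or a joint stands for the part that bears it (a point fixed in the world has none). Each returns a list of dicts, best first, with "p" (0 to 1); they miss things now and then, are a little off and sometimes report something else, mostly with a low value. They report only what shows in the picture. A call takes as long as a camera call.
- search_frame(camera, name): "extent" ([left, top, right, bottom] as shares, 0 to 1, of the picture: columns of its width, rows of its height, round what is visible of it).
- silhouettes(camera, name): "mask" (384x512 bool, what is visible of it) and "extent" ([left, top, right, bottom] as shares, 0 to 1, of the picture: columns of its width, rows of its height, round what is visible of it).
The state is a dict: "clock": time; "qpos": joint angles; "qd": joint speeds; "joint_efforts": joint torques, N m; "position": TCP position; "tool_rot": TCP orientation; "force": force on the tool from outside, world axes, zero at the start; "moment": the same for the moment, N m; "grip_width": finger opening in m; "finger_force": force on a finger pad.
Only numpy, scipy, OpenCV 4.12 (cv2) and the standard library are available. Lean on these libraries where they do the work, as an engineer would, in place of code of your own. Each camera call takes 0.05 s, during which the arm holds its last target. There are 200 camera calls.

### The job

Pick up the red and steel spring tongs, close them on the half waffle that lies on the small white plate, lift it and bring it over the green bowl so that sauce can be poured on it. Finish while still holding it there: roughly level, in the tongs, above the middle of the bowl and about a hand's breadth above the rim. Do not touch the waffle with the robot's own fingers, and leave the bowl and the other things where they are.

Things in the scene. Friction and masses are not known exactly. Their poses are not given: they have to be found in the camera images.
- tongs: Spring kitchen tongs, steel with red pads, 85 g, 22 mm high, lying on edge so that their arms open and close horizontally. Origin: midway between the two grip pads, at the underside (on the table). x points along the tongs to the jaws, y across (the way they open), z up. Pivot at x = -90 mm, hanging loop to x = -118 mm, jaw tips at x = 110 mm.
- grip_mid (a point): Middle of the grip pads, 11 mm above the tongs' underside. The red pads (x -25 to +25 mm) are squeezed from outside. Open, their outer faces are 54 mm apart (58 mm at the jaw end). Squeezing by 1 mm closes the jaws by 2 mm; at 40 mm the pads are parallel. The spring pushes each pad outward with 3 N open, 4.5 N at 40 mm: held at a part opening, the tongs can be carried half open.
- jaws_mid (a point): Midway between the middles of the two jaw pads while open: 92.5 mm ahead of the tongs' origin along x, 11 mm above the underside (fixed to the arm at -y, as the tongs frame is). Jaw pads reach from x = 75 to 110 mm, 22 mm high. Open, their inner faces are 77 mm apart (92 mm over all); with the grip pads 40 mm apart, 48 mm apart and parallel.
- tongs_jaw: The other arm of the tongs (at +y), hinged at the pivot. Origin: on the pivot, at the underside; axes parallel to those of the tongs while open. It is turned 0.16 rad relative to the other arm when the jaws are 48 mm apart, 0.26 rad at most (jaws about 30 mm apart).
- half_waffle: Half of a baked waffle, brown, lying flat on the white plate: 84 mm long (x), 48 mm wide (y), 26 mm thick, 32 g. Origin: centre of its underside. To be taken across its 48 mm width, the tongs pointing along its length (+x, away from the robot). Its sides are uneven, so it may turn up to 0.2 rad as the jaws close.
- waffle_mid (a point): Centre of the half waffle, 13 mm above its underside.
- plate: Small flat round white plate with a blue ring, 110 mm across, fixed to the table. Origin: centre of its underside; its top is flat, 8 mm above the table.
- green_bowl: Lime green empty plastic bowl, 199 mm across, 94 mm high, 90 g, on the table. Origin: centre of its underside. Beware of the waffle iron nearer the robot: its lid and handle frame stand 160 to 225 mm high, as far as x = 0.58 m and y = +0.075 m, so hold the tongs in from the bowl's left (+y) side or pass higher.
- bowl_rim (a point): Centre of the green bowl's mouth, at rim height, 94 mm above its underside.
- sauce_cup: White sauce jug with chocolate sauce and a spoon, 88 x 140 x 72 mm, behind the plate; to be left alone. Origin: underside.
- mandarin: Orange mandarin, 57 mm across, behind the green bowl; to be left alone. Origin: underside.

How it is judged:
By the outcome, as a careful person would: the job done as asked, in the order asked, and still so for the second after the job is handed in, while the arm keeps its last pose, push and grip.
It also fails if it takes over 43 s, if anything falls off the work surface, if the arm or the gripper's body presses on something with over 40 N, if the wrist force passes 120 N, or if a joint passes its speed limit or range.

## Working session

There is one attempt and no reset: what is moved stays moved. The work goes in short steps, Python scripts to look and compute and a shell command to move; the robot and the scene stay as the last step left them, time stands still between calls to the robot, and variables do not carry over. Pictures are saved under pics/ and viewed, at most 10 in all, crops included, and the job is handed in when it is done.

```bash
ls; mkdir -p pics
python3 - <<'E'
from workcell import status, grab_frame, camera_params, search_frame
import cv2,numpy as np
s=status.observe();print({k:np.round(v,3).tolist() for k,v in s.items()})
ims=[]
for c in ["scene","top"]:
    im=grab_frame(c);ims.append(im)
    p=camera_params(c);print(c,{k:np.round(v,3).tolist() for k,v in p.items()})
    for n in ["tongs","tongs_jaw","half_waffle","plate","green_bowl","sauce_cup","mandarin"]:
        r=search_frame(c,n)
        print(n,[(round(d["p"],2),np.round(np.array(d["extent"])*[512,384,512,384]).tolist()) for d in r[:2]])
cv2.imwrite("pics/a.png",cv2.resize(np.vstack(ims),(800//2*1,600)) if 0 else ims[0]);cv2.imwrite("pics/b.png",ims[1])
print({k:np.round(v,3).tolist() for k,v in camera_params("wrist").items()})
E
```

```text
pics
{'clock': 0.0, 'qpos': [-1.336, 0.522, -0.036, 1.6, 0.021, 1.021, -0.113], 'qd': [0.0, -0.0, -0.001, -0.001, -0.001, -0.0, -0.001], 'joint_efforts': [-0.001, -92.71, 1.98, -36.99, 0.018, 0.009, 0.0], 'position': [0.188, 0.596, 0.239], 'tool_rot': [-3.14, 0.0, 2.837], 'force': [-0.831, -0.061, 0.211], 'moment': [-0.03, -0.011, 0.024], 'finger_force': 0.0, 'grip_width': 0.085}
scene {'K': [[383.386, 0.0, 255.855], [0.0, 383.386, 198.561], [0.0, 0.0, 1.0]], 'rvec': [0.39, 2.729, -1.2], 'tvec': [0.502, -0.088, 1.227]}
tongs [(0.66, [267.0, 220.0, 355.0, 252.0]), (0.28, [223.0, 244.0, 255.0, 265.0])]
tongs_jaw [(0.81, [270.0, 242.0, 348.0, 256.0])]
half_waffle [(0.9, [222.0, 241.0, 257.0, 268.0])]
plate [(0.73, [214.0, 238.0, 257.0, 274.0]), (0.55, [222.0, 242.0, 253.0, 262.0])]
green_bowl [(0.61, [161.0, 161.0, 231.0, 219.0])]
sauce_cup [(0.86, [149.0, 212.0, 182.0, 254.0])]
mandarin [(0.7, [150.0, 168.0, 162.0, 186.0])]
top {'K': [[427.823, 0.0, 258.198], [0.0, 427.823, 197.49], [0.0, 0.0, 1.0]], 'rvec': [2.191, -2.145, 0.092], 'tvec': [0.067, 0.594, 1.028]}
tongs [(0.81, [182.0, 248.0, 205.0, 304.0])]
tongs_jaw [(0.62, [185.0, 215.0, 218.0, 287.0])]
half_waffle [(0.71, [199.0, 167.0, 234.0, 196.0])]
plate [(0.89, [195.0, 157.0, 236.0, 202.0]), (0.63, [182.0, 214.0, 246.0, 296.0])]
green_bowl [(0.69, [260.0, 114.0, 345.0, 200.0]), (0.37, [184.0, 214.0, 246.0, 298.0])]
sauce_cup [(0.98, [219.0, 99.0, 275.0, 135.0])]
mandarin [(0.6, [341.0, 111.0, 362.0, 132.0])]
{'K': [[273.604, 0.0, 257.839], [0.0, 273.604, 191.827], [0.0, 0.0, 1.0]], 'tool_from_camera': [[-0.0, -0.952, -0.307, 0.079], [1.0, -0.0, 0.0, -0.0], [-0.0, -0.307, 0.952, -0.134], [0.0, 0.0, 0.0, 1.0]]}
```

View pics/a.png

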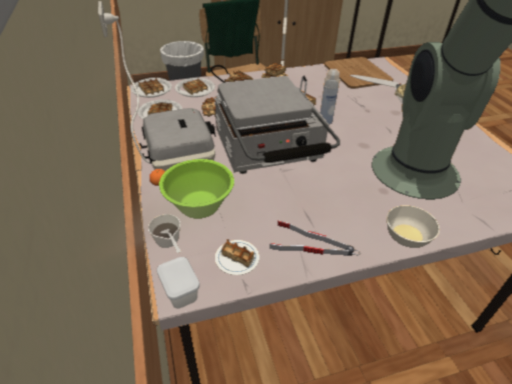

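View pics/b.png

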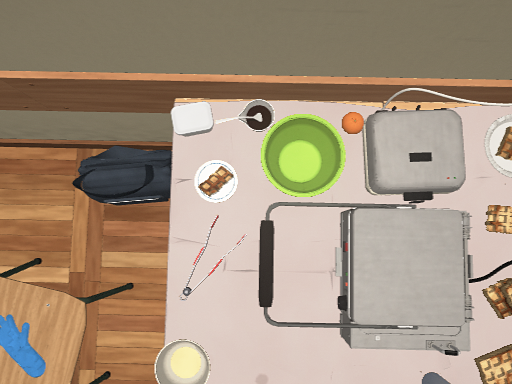

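The scene shows the tongs at (270–355, 222–255), the waffle at (238,252) and the bowl at (197,187). In the top view the tongs' pivot is at (186,293) and their tips at (217,216) and (245,236). The waffle is at (216,181) and the bowl's rim is centred at (303,155).

```bash
cat > h.py <<'E'
from workcell import status, grab_frame, camera_params, search_frame, silhouettes
import cv2,numpy as np
from scipy.spatial.transform import Rotation as Ro
def cam(c,st=None):
    p=camera_params(c);K=np.array(p["K"])
    if c=="wrist":
        st=st or status.observe()
        T=np.array(p["tool_from_camera"]);R=Ro.from_euler("xyz",st["tool_rot"]).as_matrix()
        return K,R@T[:3,:3],R@T[:3,3]+np.array(st["position"])
    R=cv2.Rodrigues(np.array(p["rvec"],float))[0]
    return K,R.T,-R.T@np.array(p["tvec"]).ravel()
def ray(px,z,C):
    K,R,o=C
    d=(np.linalg.inv(K)@np.c_[np.atleast_2d(px),np.ones(len(np.atleast_2d(px)))].T).T@R.T
    return o+d*((z-o[2])/d[:,2])[:,None]
def proj(P,C):
    K,R,o=C;q=(np.atleast_2d(P)-o)@R@K.T
    return q[:,:2]/q[:,2:]
E
python3 - <<'E'
from h import *
C=cam("top");print("cam",C[2])
im=grab_frame("top")
print("pivot,tips",ray([[186,293],[217,216],[245,236]],.02,C).round(3))
for n,z in [("half_waffle",.034),("green_bowl",.094),("plate",.008),("tongs",.022),("tongs_jaw",.022)]:
    r=silhouettes("top",n)
    for d in r[:1]:
        m=d["mask"].astype(np.uint8);ys,xs=np.nonzero(m)
        P=ray(np.c_[xs,ys],z,C)[:,:2].astype(np.float32)
        c,wh,a=cv2.minAreaRect(P);print(n,round(d["p"],2),"rect",np.round(c,3),np.round(wh,3),a,"bbox mid",(P.max(0)+P.min(0))/2,"mean",P.mean(0),m.sum())
u=cv2.resize(im[140:310,165:265],None,fx=3.5,fy=3.5,interpolation=cv2.INTER_CUBIC);cv2.imwrite("pics/c.png",u)
E
```

```text
cam [0.49239323 0.06802522 1.08058035]
pivot,tips [[0.355 0.251 0.02 ]
 [0.545 0.181 0.02 ]
 [0.497 0.11  0.02 ]]
half_waffle 0.75 rect [0.631 0.186] [0.043 0.083] 44.00000762939453 bbox mid [0.6329086 0.1867103] mean [0.6316144  0.18544422] 533
green_bowl 0.79 rect [ 0.688 -0.024] [0.192 0.196] 1.091649055480957 bbox mid [ 0.68764484 -0.02393227] mean [ 0.6885369  -0.02369968] 5490
plate 0.73 rect [0.634 0.187] [0.107 0.107] 1.194783091545105 bbox mid [0.63411874 0.18723154] mean [0.63433325 0.1865235 ] 965
tongs 0.75 rect [0.432 0.204] [0.089 0.221] 57.22474670410156 bbox mid [0.4427541  0.18603568] mean [0.4281378  0.20932943] 362
tongs_jaw 0.76 rect [0.464 0.214] [0.013 0.182] 67.0022964477539 bbox mid [0.46330076 0.21329746] mean [0.4616416  0.21484984] 229
```

View pics/c.png

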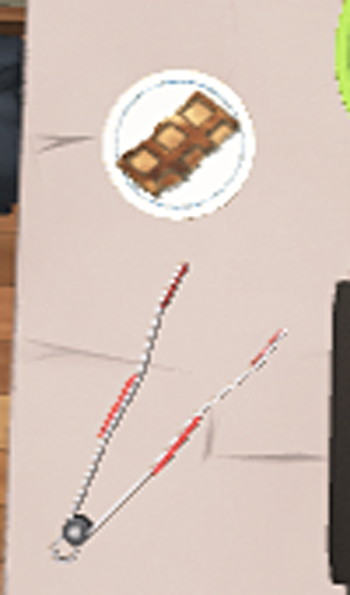

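The tongs' origin is about (0.431, 0.203) with yaw −32°. The waffle is at (0.632, 0.186) with yaw about −46°, and the bowl at (0.688, −0.024). I'm moving above the tongs.

```bash
python3 -m creep '[[-0.7,-0.6,0.2,0,1],[-1.5,-1.3,0.4,0,1],[-2.2,-1.9,0.6,0,1],[-3,-2.6,0.8,0,1],[-3.7,-3.2,1,0,1]]' 30; python3 -m creep '[[-0.7,-0.6,0.2,0.5,1],[-1.4,-1.2,0.4,1,1],[-1.9,-1.6,0.6,1.5,1],[-2.13,-1.83,0.8,1.86,1],[-2.13,-1.83,0.8,1.86,1]]'
python3 - <<'E'
from h import *
s=status.observe();print(s["clock"],s["position"],s["tool_rot"],np.round(s["qpos"],2))
C=cam("wrist",s);im=grab_frame("wrist")
c,sn=np.cos(-.566),np.sin(-.566)
for p in [(-.09,0),(0,0),(-.025,.027),(.025,.029),(-.025,-.027),(.025,-.029),(.11,.046),(.11,-.046)]:
    q=proj([.431+c*p[0]-sn*p[1],.203+sn*p[0]+c*p[1],.022],C)[0];print(p,q.round())
    cv2.circle(im,(int(q[0]),int(q[1])),3,(255,0,0),1)
cv2.imwrite("pics/d.png",im)
E
```

```text
clock: 1.72
position: [0.3426, 0.3447, 0.1792]
tool_rot: [3.141, 0.0, 2.837]
force: [1.2, 0.2, 0.2]
grip_width: 0.0852
finger_force: 0.0
clock: 2.35
position: [0.4305, 0.2026, 0.1306]
tool_rot: [-3.14, -0.001, 2.575]
force: [0.1, 1.0, 0.2]
grip_width: 0.0855
finger_force: 0.0
2.35 [0.43053377 0.20263206 0.1305888 ] [-3.14034270e+00 -5.06229110e-04  2.57537301e+00] [-0.63  0.46  0.08  2.08 -0.06  0.6   0.5 ]
(-0.09, 0) [259.  89.]
(0, 0) [259. 192.]
(-0.025, 0.027) [289. 166.]
(0.025, 0.029) [289. 217.]
(-0.025, -0.027) [229. 166.]
(0.025, -0.029) [228. 217.]
(0.11, 0.046) [302. 292.]
(0.11, -0.046) [215. 292.]
```

View pics/d.png

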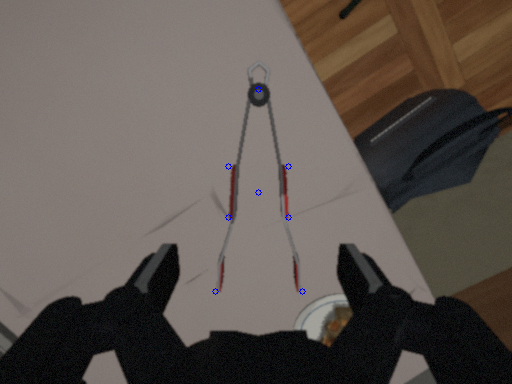

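The wrist picture shows the tongs' pads at (234,192) and (284,192) and the pivot at (259,95). They match the predicted markers, so the alignment is good and I'm descending.

```bash
python3 -m creep '[[0,0,0.5,0,1],[0,0,1,0,1],[0,0,1.5,0,1],[0,0,1.8,0,1],[0,0,1.95,0,1]]'; python3 -m creep '[[0,0,0.05,0,1],[0,0,0.05,0,1]]'
python3 - <<'E'
from h import *
s=status.observe();print(s["clock"],s["position"],s["tool_rot"],s["force"])
im=grab_frame("wrist");cv2.imwrite("pics/e.png",im)
E
```

```text
clock: 3.02
position: [0.43, 0.2047, 0.0138]
tool_rot: [-3.142, -0.001, 2.58]
force: [0.9, 0.6, 0.4]
grip_width: 0.0851
finger_force: 0.0
clock: 3.28
position: [0.4308, 0.2038, 0.0118]
tool_rot: [3.141, 0.0, 2.578]
force: [0.2, 0.4, -0.2]
grip_width: 0.0854
finger_force: 0.0
3.275 [0.43078897 0.2037932  0.01177879] [3.14091183e+00 1.92910506e-04 2.57764929e+00] [ 0.19784923  0.36526073 -0.1747983 ]
```

View pics/e.png

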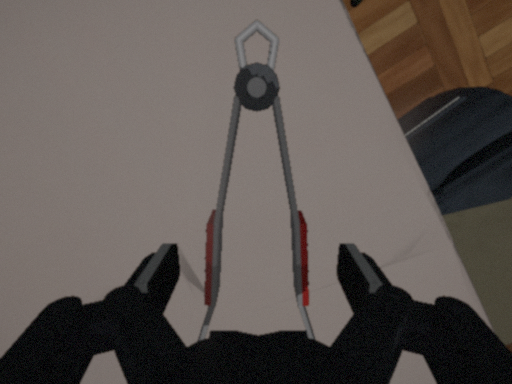

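Both fingers straddle the red pads symmetrically, so I'm closing part way.

```bash
python3 -m creep '[[0,0,0,0,0.62],[0,0,0,0,0.56],[0,0,0,0,0.54],[0,0,0,0,0.54],[0,0,0,0,0.54]]' 30; python3 -m creep '[[0,0,0,0,0.54],[0,0,-0.1,0,0.54],[0,0,-0.3,0,0.54],[0,0,-0.6,0,0.54],[0,0,-0.8,0,0.54]]'
python3 - <<'E'
from h import *
s=status.observe();print(s["clock"],s["position"],s["tool_rot"],s["force"])
im=grab_frame("wrist");cv2.imwrite("pics/f.png",im)
E
```

```text
clock: 3.95
position: [0.431, 0.2034, 0.0118]
tool_rot: [3.141, 0.0, 2.577]
force: [-0.0, -0.5, 9.3]
grip_width: 0.0464
finger_force: 6.6
clock: 4.58
position: [0.4309, 0.2034, 0.0606]
tool_rot: [3.141, 0.0, 2.577]
force: [-0.6, 0.6, -1.3]
grip_width: 0.0459
finger_force: 3.6
4.575 [0.4309032  0.20343165 0.06059439] [3.14071208e+00 4.30315037e-04 2.57704117e+00] [-0.62845063  0.58897416 -1.28984312]
```

View pics/f.png

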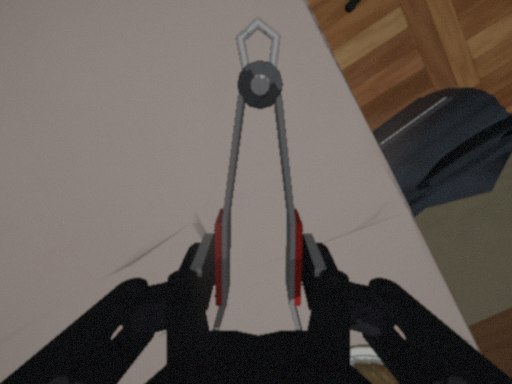

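The tongs are held part open at 46 mm, straight in the fingers: pivot at (260,85), pads at (220,260) and (296,260). I'm moving to hover at the waffle.

```bash
python3 -m creep '[[-0.2,0.2,-0.3,0.2,0.54],[-0.5,0.7,-0.5,0.6,0.54],[-0.9,1.2,-0.6,1.1,0.54],[-1.3,1.7,-0.6,1.5,0.54],[-1.48,1.9,-0.6,1.7,0.54]]'; python3 -m creep '[[0,0,0,0,0.54],[0,0,0,0,0.54]]'
python3 - <<'E'
from h import *
s=status.observe();print(s["clock"],s["position"],s["tool_rot"])
C=cam("top");im=grab_frame("top")
r=silhouettes("top","half_waffle")
for d in r[:2]:
    m=d["mask"].astype(np.uint8);ys,xs=np.nonzero(m)
    P=ray(np.c_[xs,ys],.034,C)[:,:2].astype(np.float32);print(d["p"],cv2.minAreaRect(P),P.mean(0))
# expected jaws
p=np.array(s["position"]);a=s["tool_rot"][2]+np.pi;d=np.array([np.cos(a),np.sin(a),0]);n=np.array([-d[1],d[0],0])
z=np.array([0,0,p[2]+.010])
for f,w in [(-.09,0),(0,0),(.075,.03),(.11,.03),(.075,-.03),(.11,-.03)]:
    q=proj(p*[1,1,0]+z+d*f+n*w,C)[0];print(q.round(1))
u=cv2.resize(im[130:260,140:280],None,fx=4,fy=4,interpolation=cv2.INTER_CUBIC)
sc=grab_frame("scene");v=cv2.resize(sc[170:300,170:370],(800-560,156))
cv2.imwrite("pics/g.png",u);cv2.imwrite("pics/gs.png",cv2.resize(sc[160:310,170:370],None,fx=4,fy=4,interpolation=cv2.INTER_CUBIC))
E
```

```text
clock: 5.25
position: [0.5681, 0.2527, 0.0952]
tool_rot: [3.141, 0.0, 2.338]
force: [-1.3, -1.2, -1.0]
grip_width: 0.0461
finger_force: 3.6
clock: 5.5
position: [0.5658, 0.2518, 0.0951]
tool_rot: [-3.141, -0.0, 2.34]
force: [0.7, -0.0, -2.0]
grip_width: 0.0462
finger_force: 3.6
5.5 [0.56583126 0.2518265  0.09512164] [-3.14075868e+00 -3.46783767e-04  2.34029261e+00]
[153. 231.]
[182.3 204.2]
[197.8 172.6]
[209.1 162.4]
[215.3 191.6]
[226.6 181.3]
```

View pics/g.png

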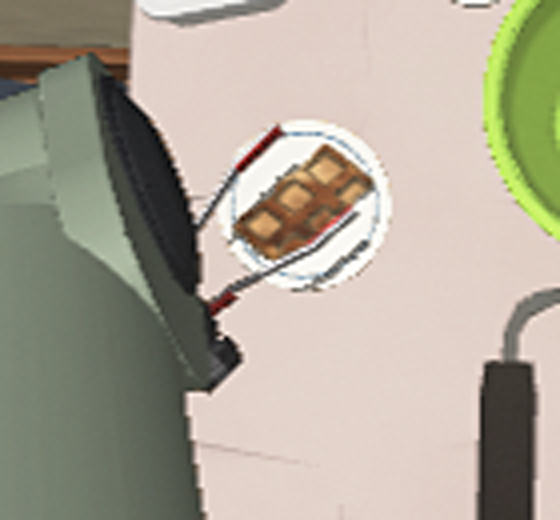

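The jaws hover astride the waffle: the crop shows the jaws at (260,150) and (330,230), and the waffle centred near (303,203). I'm fitting the waffle's pose with a box model on the saved pictures.

Run:
```python
from h import *
from scipy.optimize import minimize
ims={}
for c,f,(x0,y0,x1,y1) in [("top","b",(196,158,238,205)),("scene","a",(212,236,262,277))]:
    im=cv2.imread(f"pics/{f}.png").astype(int);m=np.zeros(im.shape[:2],bool)
    s=im[y0:y1,x0:x1];m[y0:y1,x0:x1]=(s[...,2]-s[...,0]>30)
    k,l,st,_=cv2.connectedComponentsWithStats(m.astype(np.uint8));i=1+st[1:,4].argmax();m=l==i
    print(c,st[i]);ims[c]=(m,cam(c))
def box(v):
    x,y,a=v;c,s=np.cos(a),np.sin(a)
    return np.array([[x+c*l-s*w,y+s*l+c*w,z] for l in(-.042,.042) for w in(-.024,.024) for z in(.008,.034)])
def iou(v,cs):
    t=0
    for c in cs:
        m,C=ims[c];S=4
        h=cv2.convexHull(((proj(box(v),C)+.5)*S).astype(np.float32)).astype(int)
        r=np.zeros((384*S,512*S),np.uint8);cv2.fillPoly(r,[h],1);r=cv2.resize(r.astype(np.float32),(512,384),interpolation=cv2.INTER_AREA)
        t-=np.minimum(r,m).sum()/np.maximum(r,m).sum()
    return t/len(cs)
for cs in (["top"],["scene"],["top","scene"]):
    b=min((minimize(iou,[.632,.187,a],args=(cs,),method="Nelder-Mead",options=dict(initial_simplex=[[.632,.187,a],[.642,.187,a],[.632,.197,a],[.632,.187,a+.2]])) for a in(-.7,-.95)),key=lambda r:r.fun)
    print(cs,b.x.round(4),np.degrees(b.x[2]).round(1),b.fun)
```

```text
top [198 166  35  30 509]
scene [221 239  33  27 496]
['top'] [ 0.632  0.187 -0.7  ] -40.1 -0.7155157327651978
['scene'] [ 0.6289  0.1852 -1.1453] -65.6 -0.6350088715553284
['top', 'scene'] [ 0.6311  0.1855 -0.7636] -43.7 -0.6681358814239502
```

View pics/gs.png

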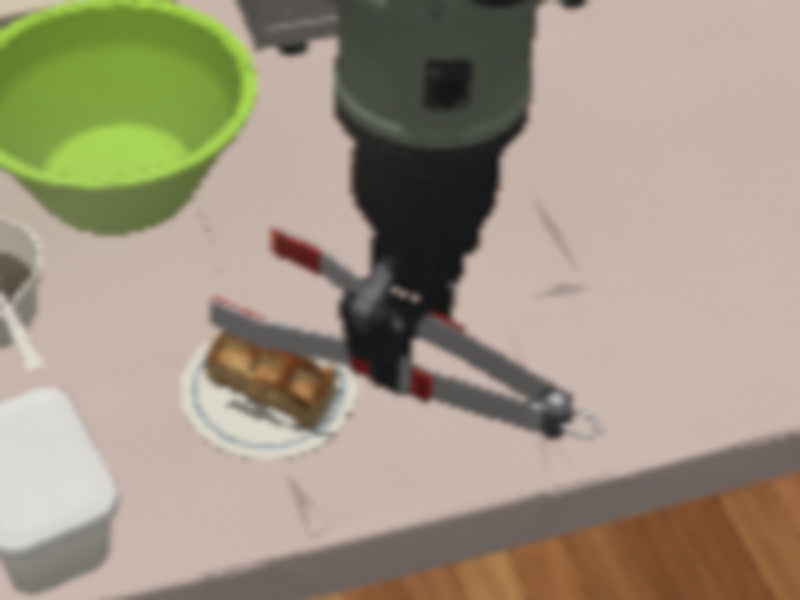

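Run:
```python
from h import *
for c,f,(x0,y0,x1,y1) in [("top","b",(196,158,238,205)),("scene","a",(212,236,262,277))]:
    im=cv2.imread(f"pics/{f}.png").astype(int);m=np.zeros(im.shape[:2],np.uint8)
    s=im[y0:y1,x0:x1];m[y0:y1,x0:x1]=(s[...,2]-s[...,0]>20)
    m=cv2.morphologyEx(m,cv2.MORPH_CLOSE,np.ones((3,3)))
    ys,xs=np.nonzero(m)
    P=ray(np.c_[xs,ys],.026,cam(c))[:,:2]
    w,V=np.linalg.eigh(np.cov(P.T));v=V[:,1]*np.sign(V[0,1])
    print(c,P.mean(0).round(4),"yaw",np.degrees(np.arctan2(v[1],v[0])).round(1),"L,W",np.sqrt(12*w[::-1]).round(4),cv2.minAreaRect(P.astype(np.float32)))
```

```text
top [0.6313 0.1832] yaw -10.9 L,W [0.1266 0.1049] ((0.6317857503890991, 0.18416544795036316), (0.1159651130437851, 0.10259959846735), 1.5052988529205322)
scene [0.6329 0.1938] yaw -69.4 L,W [0.1343 0.1251] ((0.635272741317749, 0.1985035091638565), (0.1234569102525711, 0.12417557835578918), 74.22346496582031)
```

Run:
```python
from h import *
for c,f,(x0,y0,x1,y1) in [("top","b",(196,158,238,205)),("scene","a",(212,236,262,277))]:
    im=cv2.imread(f"pics/{f}.png");s=im[y0:y1,x0:x1].astype(int)
    for t in (40,50,60):
        m=np.zeros(im.shape[:2],np.uint8);m[y0:y1,x0:x1]=((s[...,2]-s[...,0]>t)|(s.max(2)<110))
        m=cv2.morphologyEx(m,cv2.MORPH_CLOSE,np.ones((3,3)))
        k,l,st,_=cv2.connectedComponentsWithStats(m);i=1+st[1:,4].argmax();ys,xs=np.nonzero(l==i)
        P=ray(np.c_[xs,ys],.028,cam(c))[:,:2]
        w,V=np.linalg.eigh(np.cov(P.T));v=V[:,1]*np.sign(V[0,1])
        r=cv2.minAreaRect(P.astype(np.float32))
        print(c,t,st[i,4],P.mean(0).round(4),"yaw",np.degrees(np.arctan2(v[1],v[0])).round(1),"L,W",np.sqrt(12*w[::-1]).round(4),np.round(r[0],4),np.round(r[1],3),round(r[2],1))
```

```text
top 40 504 [0.632  0.1864] yaw -50.1 L,W [0.0797 0.0393] [0.6313 0.1862] [0.041 0.084] 43.7
top 50 490 [0.6322 0.1864] yaw -49.9 L,W [0.0792 0.0387] [0.6317 0.1867] [0.04 0.08] 44.1
top 60 471 [0.6321 0.1862] yaw -49.4 L,W [0.0782 0.0377] [0.6316 0.1865] [0.04 0.08] 44.0
scene 40 479 [0.6313 0.1936] yaw -54.5 L,W [0.0837 0.0433] [0.6323 0.1919] [0.049 0.09 ] 44.1
scene 50 447 [0.6315 0.1951] yaw -54.0 L,W [0.0812 0.0414] [0.6315 0.1936] [0.048 0.086] 44.2
scene 60 436 [0.6311 0.196 ] yaw -53.3 L,W [0.0795 0.0415] [0.6314 0.1938] [0.048 0.086] 44.3
```

```bash
python3 -m creep '[[0,0.07,0.1,0.2,0.57],[0,0.15,0.3,0.4,0.57],[0,0.15,0.6,0.4,0.57],[0,0.15,0.7,0.4,0.57],[0,0.15,0.7,0.4,0.57]]';  python3 - <<'E'
from h import *
s=status.observe();print(s["clock"],s["position"],s["tool_rot"])
im=grab_frame("top")
cv2.imwrite("pics/i.png",cv2.resize(im[140:240,170:260],None,fx=6,fy=6,interpolation=cv2.INTER_CUBIC))
E
```

```text
clock: 6.28
position: [0.5728, 0.2581, 0.0525]
tool_rot: [-3.14, -0.0, 2.284]
force: [0.1, 0.7, -0.6]
grip_width: 0.0485
finger_force: 3.4
6.275 [0.57278026 0.25806515 0.05249577] [-3.14029139e+00 -1.97741073e-04  2.28393968e+00]
```

View pics/i.png

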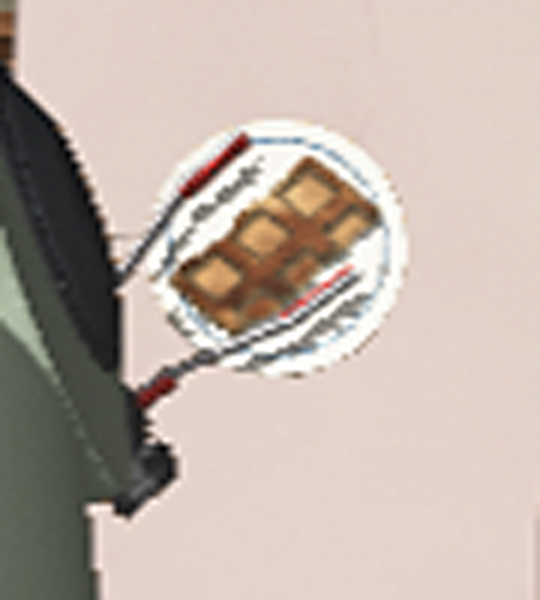

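The jaws straddle the waffle with a gap on both sides: jaws at (217,170) and (316,290), waffle centre at (273,245). I'm lowering and closing.

```bash
python3 -m creep '[[0,0,0.2,0,0.57],[0,0,0.4,0,0.57],[0,0,0.49,0,0.57],[0,0,0.49,0,0.57]]'; python3 -m creep '[[0,0,0,0,0.52],[0,0,0,0,0.48],[0,0,0,0,0.45],[0,0,0,0,0.4],[0,0,0,0,0.3]]' 30;  python3 -m creep '[[0,0,0,0,0.3],[0,0,0,0,0.3],[0,0,0,0,0.3]]' 30
```

```text
clock: 6.82
position: [0.5729, 0.2582, 0.0233]
tool_rot: [-3.141, -0.0, 2.284]
force: [1.0, -0.3, -0.7]
grip_width: 0.0488
finger_force: 3.4
clock: 7.45
position: [0.5732, 0.2584, 0.024]
tool_rot: [3.141, 0.0, 2.284]
force: [-0.1, 0.5, -0.3]
grip_width: 0.0369
finger_force: 30.8
clock: 7.82
position: [0.5732, 0.2584, 0.0239]
tool_rot: [3.141, -0.0, 2.284]
force: [-0.0, 0.3, 0.8]
grip_width: 0.0369
finger_force: 30.8
```

The grip stopped at 36.9 mm with 30 N, so the waffle is between the jaws. I'm lifting.

```bash
python3 -m creep '[[0,0,-0.1,0,0.3],[0,0,-0.25,0,0.3],[0,0,-0.5,0,0.3],[0,0,-0.8,0,0.3],[0,0,-1.2,0,0.3]]'; python3 -m creep '[[0,0,-0.4,0,0.3],[0,0,-0.8,0,0.3],[0,0,-1.2,0,0.3],[0,0,-1.5,0,0.3],[0,0,-1.58,0,0.3]]'
python3 - <<'E'
from h import *
s=status.observe();print(s["clock"],s["position"],s["tool_rot"],np.round(s["qpos"],2))
p=np.array(s["position"]);a=s["tool_rot"][2]+np.pi
print("expect waffle",p+[.0925*np.cos(a),.0925*np.sin(a),-.003])
for c in ("top","scene"):
    grab_frame(c);C=cam(c)
    for d in silhouettes(c,"half_waffle")[:1]:
        ys,xs=np.nonzero(d["mask"]);print(c,d["p"],ray(np.c_[xs,ys],p[2],C).mean(0),len(xs))
R=np.array([[np.cos(a+np.pi),np.sin(a+np.pi)],[np.sin(a+np.pi),-np.cos(a+np.pi)]])
for yaw in (-80,-85,-90):
    t=np.radians(yaw);g=np.array([.688,-.024])-.0925*np.array([np.cos(t),np.sin(t)])
    print(yaw,g,R@(g-p[:2])/.06,(np.degrees(a)-360*(a>np.pi)-yaw)/8)
E
```

```text
clock: 8.45
position: [0.5731, 0.2583, 0.0974]
tool_rot: [3.142, 0.0, 2.284]
force: [0.2, 0.4, -0.6]
grip_width: 0.0369
finger_force: 30.7
clock: 9.07
position: [0.5735, 0.2585, 0.1922]
tool_rot: [3.14, 0.0, 2.284]
force: [1.3, -0.8, -2.0]
grip_width: 0.0366
finger_force: 30.6
9.075 [0.57350734 0.25851445 0.19219202] [3.13985743e+00 3.28811481e-04 2.28382286e+00] [-0.64  0.59  0.19  1.64 -0.13  0.92  0.31]
expect waffle [0.63401399 0.18854878 0.18919202]
top 0.76 [0.63612743 0.18696018 0.19219202] 712
-80 [0.67193754 0.06709472] [-3.48621477 -0.84602387] 3.856676348024834
-85 [0.67993809 0.06814801] [-3.56015932 -0.73368242] 4.481676348024834
-90 [0.688  0.0685] [-3.64361368 -0.62821315] 5.106676348024834
```

The waffle is up in the tongs: the top camera puts it at (0.636, 0.187) at z 0.19, as expected. I'm carrying it to the bowl.

```bash
python3 -m creep '[[-0.15,-0.03,0,0,0.3],[-0.45,-0.09,0,0,0.3],[-0.8,-0.16,0,0,0.3],[-1.2,-0.25,0,0,0.3],[-1.6,-0.33,0,0,0.3]]'; python3 -m creep '[[-0.4,-0.08,0,0.6,0.3],[-0.8,-0.16,0,1.4,0.3],[-1.2,-0.25,0,2.3,0.3],[-1.6,-0.33,0,3.2,0.3],[-1.85,-0.38,0,3.9,0.3]]'; python3 -m creep '[[-0.05,-0.02,0,0.4,0.3],[-0.1,-0.02,0,0.6,0.3],[-0.1,-0.02,0,0.6,0.3],[-0.1,-0.02,0,0.6,0.3]]'
python3 - <<'E'
from h import *
s=status.observe();print(s["clock"],s["position"],s["tool_rot"],s["grip_width"],s["finger_force"])
p=np.array(s["position"]);a=s["tool_rot"][2]+np.pi
print("expect waffle",p+[.0925*np.cos(a),.0925*np.sin(a),-.003])
o=[]
for c in ("top","scene"):
    im=grab_frame(c);C=cam(c)
    for n,z in (("half_waffle",.19),("green_bowl",.094)):
      for d in silhouettes(c,n)[:1]:
        ys,xs=np.nonzero(d["mask"]);P=ray(np.c_[xs,ys],z,C);print(c,n,round(d["p"],2),P.mean(0),(P.max(0)+P.min(0))/2,np.ptp(P,axis=0),len(xs))
    im=im[90:250,220:380] if c=="top" else im[110:270,130:290]
    o.append(cv2.resize(im,(400,400),interpolation=cv2.INTER_CUBIC))
cv2.imwrite("pics/j.png",np.hstack(o))
E
```

```text
clock: 9.9
position: [0.6219, 0.1703, 0.1907]
tool_rot: [-3.141, 0.0, 2.283]
force: [0.1, -0.6, -1.4]
grip_width: 0.0367
finger_force: 30.6
clock: 10.52
position: [0.6772, 0.0713, 0.1906]
tool_rot: [3.142, 0.001, 1.73]
force: [0.7, 0.2, -1.1]
grip_width: 0.0372
finger_force: 30.7
clock: 11.02
position: [0.6762, 0.0679, 0.1907]
tool_rot: [-3.142, -0.0, 1.656]
force: [0.3, 0.4, -0.6]
grip_width: 0.0365
finger_force: 30.7
11.025 [0.67617311 0.06789488 0.19069825] [-3.14154681e+00 -1.04094305e-04  1.65596487e+00] 0.03652526726652427 30.655696392059326
expect waffle [ 0.68404168 -0.02426984  0.18769825]
top half_waffle 0.86 [ 0.68555025 -0.04353156  0.19      ] [ 0.68650061 -0.04447745  0.19      ] [0.04362841 0.05052293 0.        ] 407
top green_bowl 0.66 [ 0.68261182 -0.07401516  0.094     ] [ 0.68908927 -0.07535911  0.094     ] [1.94692521e-01 9.31057826e-02 2.22044605e-16] 2036
scene half_waffle 0.52 [ 0.68028705 -0.00543952  0.19      ] [ 0.68220223 -0.01418113  0.19      ] [0.04466383 0.09074265 0.        ] 122
scene green_bowl 0.56 [0.69926559 0.00740145 0.094     ] [0.68726122 0.00247151 0.094     ] [1.97382493e-01 2.32479804e-01 2.22044605e-16] 2572
```

View pics/j.png

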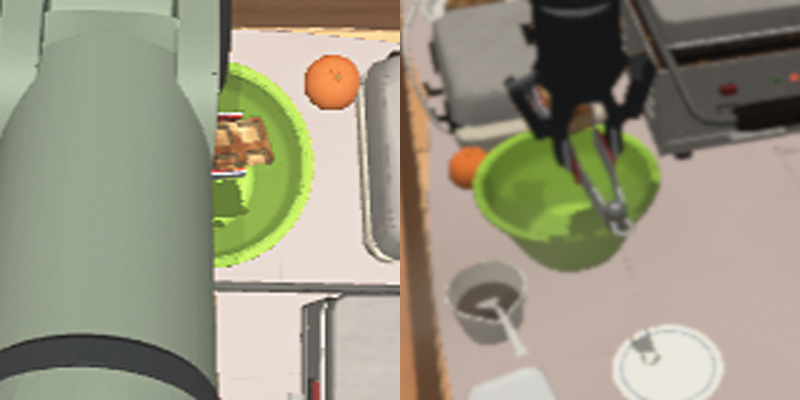

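The waffle is level in the tongs over the middle of the bowl: jaws at (230,115–175), waffle at (245,140). The bowl and mandarin haven't moved and the plate is empty. I'm handing in.

```bash
python3 -c "
from workcell import bot
print(bot.job_done())"
```

```text
the job is handed in; nothing more can be done
None
```

I picked up the tongs, closed them on the half waffle and handed the job in at about 11 s. The waffle is held level in the tongs over the middle of the green bowl, about 9 cm above its rim. In the last pictures nothing else had moved.

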